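# Tuck the stone case's cover under its lip

## Task

Close the little wooden stone case: with the fingertips or the outside of the fingers, fold its sprung green cover over onto the case, then, keeping it down, push the cover along by its brass ridge until its tongue is fully home beneath the brass lip, so that it stays shut when you let go. Push and press only, and gently: do not pinch the cover, and leave the bottle, the white tablet and the bangle where they stand.

Things in the scene. Friction and masses are not known exactly. Their poses are not given: they have to be found in the camera images.
- case: open wooden stone case fixed to the bench, 110 (x) x 96 (y) x 32 mm high, a few stones in it, a low brass screw ear on either side. Origin: centre of its underside, on the bench; z up; x points from the hinge side to the lip side. The cover's hinge runs along y near the -x wall, the brass lip stands on the +x wall
- hinge (a point): middle of the cover's hinge axis, fixed on the case at (-50, 0, 34.5) mm in its frame; the axis runs along the case's y
- lip_edge (a point): middle of the lower front edge of the brass lip, fixed on the case at (44, 0, 38.5) mm. The lip is a 66 mm wide brass roof, 3 mm thick, reaching from here 12 mm on along +x to its upright; below it is the slot for the tongue. The front edge is flared up, top of the flare 5 mm above this point and 3 mm in front of it; the closed cover's top lies 2.5 mm below this point
- cover_hinge (a joint): angle of the green cover: 0 = flat on the case (a hard stop), pi/2 = upright, 2.2 = stop when leaning back to -x. It starts near 1.65 to 2.05. A weak spring opens it (about 1 N at the ridge holds it shut) and lifts it again whenever it is let go untucked
- cover (a joint): how far the cover plate is pushed out along its own length, away from the hinge, on its slotted leaf: 0 (start) to 0.013 m (stop). Friction of about 1.5 N holds it where it is put. With the cover flat and this 0, the tongue's end is 4 mm short of the lip; at 0.013 it is 9 mm under it. If the plate is pushed out before the cover is flat, the tongue lands on the lip and does not go under
- tongue_end (a point): middle of the end of the cover's tongue, on the outer face (the face that is on top when shut). Cover: green plate 3 mm thick, its mid-plane through the hinge axis; main part 86 mm wide from 8 to 76 mm off the hinge axis, then the 50 mm wide tongue to 90 mm (lengths at slide 0)
- ridge (a point): foot, middle, of the hinge-side face of the brass ridge across the cover's outer face, 60 mm off the hinge axis at slide 0. The ridge is 60 mm wide (along y), 6 mm thick and stands 7 mm above the outer face; the plate between hinge and ridge is free for a fingertip. Pushing this face away from the hinge (+x of the case when shut) slides the cover under the lip
- flux_bottle: loose small bottle, 46 mm across and 102 mm tall, origin at the centre of its foot; leave alone
- borax_cone: loose whitish round tablet, 43 mm across and 15 mm tall, origin at the centre of its underside; leave alone
- bangle_teal: loose wire bangle with a teal stone, 72 x 88 x 37 mm, origin at the centre of its underside; leave alone

How it is judged:
On the way, in this order (a step that is already met when the one before it is completed fails the run):
1. the cover is folded down onto the case, not yet pushed along (value of joint cover_hinge below 0.12 rad and value of joint cover below 0.005 m), for 0.1 s.
2. the tongue is pushed in beneath the lip (value of joint cover_hinge below 0.06 rad and value of joint cover above 0.009 m), for 0.2 s.
At the end, for the whole second after the job is handed in: The cover lies shut within 0.06 rad and at rest, held by the lip alone, pushed at least 9 of its 13 mm along, so that the tongue is at least 5 mm beneath the lip; bottle, tablet and bangle are within 20 mm of where they stood (all of step 2 and velocity of joint cover_hinge between -0.05 and 0.05 rad/s and distance of each of flux_bottle, borax_cone, bangle_teal from where it was at the start of the episode below 0.02 m); the robot touches nothing.
It fails at once if the fingers pinch the cover or press on case or cover with more than 30 N (contact force between the fingers and case above 30 N).
It fails at once if the flux bottle is lifted, or shoved more than 20 mm (distance of flux_bottle from where it was at the start of the episode above 0.02 m).
It fails at once if the borax tablet is lifted, or shoved more than 20 mm (distance of borax_cone from where it was at the start of the episode above 0.02 m).
It fails at once if the teal bangle is lifted, or shoved more than 20 mm (distance of bangle_teal from where it was at the start of the episode above 0.02 m).
It also fails if it takes over 42 s, if anything falls off the work surface, if the arm or the gripper's body presses on something with over 40 N, if the wrist force passes 120 N, or if a joint passes its speed limit or range.

## Robot

A 7-joint arm with a two-finger parallel gripper is mounted at the origin on a cart in front of the work surface, level with it; the furniture and walls round the work are solid. World frame = base frame: x ahead of the robot, y to its left, z up, the work surface at z = 0. Lengths are in m, angles in rad, forces in N, time in s.
With the tool pointing down it reaches from about 0.4 to 0.875 m from the base axis. Payload 4.4 kg.
Tool frame: the origin (TCP) lies at the very end of the fingers, on their centre line; the grasp point (between the pads) lies 19 mm behind it (robot.grip_depth is the distance from the TCP to the grasp point, in m); z points along the fingers, x is the direction in which the jaws open and shut, and the axes are right-handed (so a half turn about z gives the same grasp; the last joint's range is limited). The gripper opens to 85 mm and grips with 20 to 120 N. Pads are 22 mm wide; open, the fingers measure 114 mm over their backs; the gripper's body (76 mm by 85 mm) begins 54 mm behind the grasp point. The pads swing forward as they close: fully open they stand 13 mm farther back than shut.
Start: joints at [-1.382, 0.628, 0.038, 1.517, -0.027, 0.996, -0.02], TCP at [0.164, 0.629, 0.231] pointing down, gripper open.
Joint ranges: [-3.06, 3.06], [-0.37, 2.12], [-1.25, 1.32], [0.18, 2.47], [-1.1, 4.24], [0.23, 1.98], [-2.94, 2.94]. Speed limits (rad/s): [2.57, 2.57, 3.14, 3.14, 3.14, 3.14, 3.14].

## Interface

Orientations are given as a unit quaternion [w, x, y, z].
In Python, from workcell import readout, imaging, workorder, spot_in, pinpoint, robot gives the robot as it stands.
- The arm moves only by the shell command python3 -m jog 'ROWS' [FORCE]. ROWS is JSON, a list of rows, each a list of 7 numbers: the opening, from 0 (shut) to 1 (fully open), then the shift along the tool's x, y, z in cm, then the turn, a rotation vector about the tool's x, y, z in degrees. In form: [[grip, tx, ty, tz, wx, wy, wz], ...]. A call has exactly 10 rows; each row shifts and turns the commanded pose from where the row before left it, along the tool's axes as they then stand; what a row does not reach is not made up. A row lasts 1/10 s, in which the tool goes at most 50 mm and 8.59 degrees, less where a joint would pass 70% of its speed; a pose out of reach is approached as far as the arm can. A call is refused whole if a number of a shift passes 5 or a number of a turn 8.59, either way. A call with a gripper value outside its range is refused whole. The fingers move at their own pace and stop on an object; FORCE is the grip in N (left out, the last holds). Time passes only in rows, so rows that do not move let the fingers close, or fill a call up. It gives the time, the measured TCP pose, the force and the opening at its end, in the units of the state.
- readout.get_obs(): the state, without advancing time (a new reading comes with each control period).
- imaging.capture(name): name is "side" or "top"; returns a dict with "image" (400x640x3 uint8, red, green, blue), "fx", "fy", "cx", "cy" (pixels), "k1" (the pictures are not rectified: a ray, as slopes to the right and down, at radius r is drawn at 1 + k1 r^2 times it, then the intrinsics apply), "xyz" and "rotation" of the camera in the world. Camera axes: x right, y up, looking along -z (the intrinsics and any distortion apply to the point x, -y, -z); pixel columns grow to the right and rows downward; lengths in m; the calibration is good to about 2 mm. A picture is of the moment at which its call begins. There is no depth.
- workorder.job_done(): hands the job in, once; it reports no verdict.
Trained networks look in the newest picture that a camera, given by its name, has taken for a name from the list of things; names that differ only in an ending like _2 or _b are one class to them, and where a whole thing is asked for, a point or a joint stands for the part that bears it (a point fixed in the world has none). Each returns a list of dicts, best first, with "score" (0 to 1); they miss things now and then, are a little off and sometimes report something else, mostly with a low value. They report only what shows in the picture. A call takes as long as a camera call.
- spot_in(name, camera): "position" ([x, y, z] in m, in world coordinates, good to about 4 mm: the middle of the surface that is visible of it).
- pinpoint(name, camera): "position" ([x, y, z] in m, in world coordinates, good to about 4 mm: a listed point, or the origin of a listed thing).
The state is a dict: "time": time; "joints": joint angles; "qvel": joint speeds; "joint_torque": joint torques, N m; "tcp_pos": TCP position; "tool_rot": TCP orientation; "wrist_force": force on the tool from outside, world axes, zero at the start; "wrist_torque": the same for the moment, N m; "opening": opening from 0.0 (shut) to 1.0 (fully open).
Only numpy, scipy, OpenCV 4.12 (cv2) and the standard library are available. Lean on these libraries where they do the work, as an engineer would, in place of code of your own. Each camera call takes 0.05 s, during which the arm holds its last target.

## Working session

There is one attempt and no reset: what is moved stays moved. The work goes in short steps, Python scripts to look and compute and a shell command to move; the robot and the scene stay as the last step left them, time stands still between calls to the robot, and variables do not carry over. Pictures are saved under pics/ and viewed, and the job is handed in when it is done.

```bash
ls; mkdir -p pics
cat > h.py <<'E'
import numpy as np,cv2
from workcell import readout, imaging, workorder, spot_in, pinpoint, robot
def cap(n,f):
    c=imaging.capture(n); cv2.imwrite('pics/'+f,c['image'][:,:,::-1]); return c
def proj(c,p):
    R=np.array(c['rotation']); 
    if R.shape!=(3,3):
        from scipy.spatial.transform import Rotation as Ro
        R=Ro.from_quat([R[1],R[2],R[3],R[0]]).as_matrix()
    q=R.T@(np.array(p)-np.array(c['xyz'])); u=np.array([q[0]/-q[2],-q[1]/-q[2]]); s=1+c['k1']*(u@u)
    return c['cx']+c['fx']*u[0]*s, c['cy']+c['fy']*u[1]*s
E
python3 - <<'E'
from h import *
np.set_printoptions(precision=4,suppress=True)
o=readout.get_obs(); print({k:np.round(v,4) for k,v in o.items()})
for n in ('side','top'):
    c=cap(n,n+'0.png'); print(n,{k:np.round(c[k],4) for k in c if k!='image'})
    for t in ('case','hinge','lip_edge','tongue_end','ridge','flux_bottle','borax_cone','bangle_teal'):
        r=pinpoint(t,n); print(t,[(np.round(x['position'],4),round(x['score'],2)) for x in r[:2]])
E
```

```text
pics
{'time': np.float64(0.0), 'joints': array([-1.3818,  0.6294,  0.0384,  1.5184, -0.027 ,  0.9963, -0.02  ]), 'qvel': array([ 0.0009, -0.0018,  0.0003,  0.0007, -0.0027,  0.0003,  0.0007]), 'joint_torque': array([ -0.001 , -56.3403,   1.2261, -19.3449,   0.0111,   0.0107,
         0.    ]), 'tcp_pos': array([0.1637, 0.6284, 0.2304]), 'tool_rot': array([ 0.0006,  0.7912,  0.6115, -0.0008]), 'wrist_force': array([ 0.1873, -1.0089,  0.3345]), 'wrist_torque': array([ 0.0541, -0.0095,  0.0221]), 'opening': np.float64(0.9983)}
side {'fx': np.float64(363.298), 'fy': np.float64(363.298), 'cx': np.float64(317.7215), 'cy': np.float64(201.4035), 'k1': np.float64(-0.0511), 'xyz': array([0.397 , 0.6848, 0.5526]), 'rotation': array([-0.1541, -0.0844,  0.452 ,  0.8745])}
case [(array([ 0.5794, -0.0196,  0.002 ]), 0.79)]
hinge [(array([ 0.5282, -0.014 ,  0.0344]), 0.68)]
lip_edge [(array([ 0.6228, -0.0239,  0.0428]), 0.86), (array([ 0.7147, -0.0268,  0.0002]), 0.68)]
tongue_end [(array([ 0.4967, -0.01  ,  0.1185]), 0.46)]
ridge [(array([ 0.5044, -0.0083,  0.0851]), 0.49)]
flux_bottle []
borax_con
[... 160 characters left out ...]
57), 'cx': np.float64(309.7433), 'cy': np.float64(204.0144), 'k1': np.float64(0.0184), 'xyz': array([0.484 , 0.026 , 0.8809]), 'rotation': array([ 0.7319,  0.077 , -0.0718, -0.6732])}
case [(array([ 0.5776, -0.0204,  0.0027]), 0.92)]
hinge [(array([ 0.5275, -0.0113,  0.0367]), 0.76)]
lip_edge [(array([ 0.6229, -0.0246,  0.0384]), 0.83), (array([ 0.5082, -0.0086,  0.0878]), 0.19)]
tongue_end [(array([ 0.4934, -0.0087,  0.1192]), 0.61), (array([ 0.7148, -0.0257,  0.0027]), 0.41)]
ridge [(array([ 0.5076, -0.009 ,  0.0855]), 0.84)]
flux_bottle [(array([0.5918, 0.1389, 0.0008]), 0.95)]
borax_cone [(array([ 0.5903, -0.1825,  0.0009]), 0.51)]
bangle_teal [(array([ 0.713 , -0.0269, -0.0003]), 0.66)]
```

View pics/side0.png

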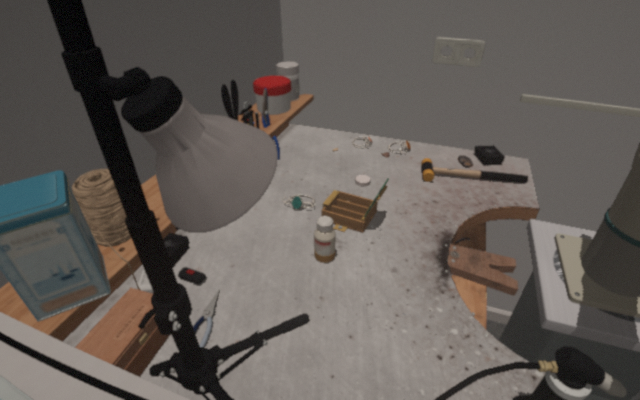

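View pics/top0.png

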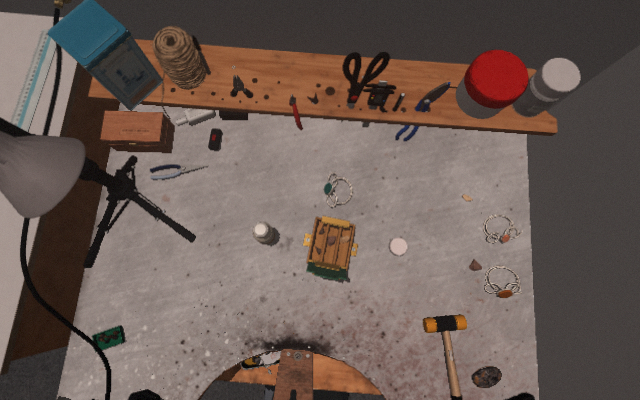

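The two views agree. The case sits at about (0.578, -0.019) with a yaw of about -7°, and the cover leans back at about 1.95 rad. In the top view the bottle is at px (262,232), the tablet at (398,245) and the bangle at (338,190), all clear of my approach from the -x side. I'll shut the fingers, align the tool y axis with the case x axis and swing round.

```bash
python3 -m jog '[[0,0,0,0,0,0,-7.6],[0,-2.6,2.4,0,0,0,0],[0,-2.6,2.4,0,0,0,0],[0,-2.6,2.4,0,0,0,0],[0,-2.6,2.4,0,0,0,0],[0,-2.6,2.4,0,0,0,0],[0,-2.6,2.4,0,0,0,0],[0,-2.6,2.4,0,0,0,0],[0,-2.6,2.4,0,0,0,0],[0,0,0,0,0,0,0]]'
```

```text
time: 1.9
tcp_pos: [0.3328, 0.3942, 0.2315]
tool_rot: [0.002, 0.752, 0.66, -0.0]
wrist_force: [-0.1, -0.2, 0.3]
opening: 0.001
```

```bash
python3 -m jog '[[0,-4.2,1.75,0,0,0,0],[0,-4.2,1.75,0,0,0,0],[0,-4.2,1.75,0,0,0,0],[0,-4.2,1.75,0,0,0,0],[0,-4.2,1.75,0,0,0,0],[0,-4.2,1.75,0,0,0,0],[0,-4.2,1.75,0,0,0,0],[0,-4.2,1.75,0,0,0,0],[0,-4.2,1.75,0,0,0,0],[0,0,0,0,0,0,0]]'
```

```text
time: 2.9
tcp_pos: [0.441, -0.0014, 0.2317]
tool_rot: [0.002, 0.752, 0.659, -0.0]
wrist_force: [0.7, 0.5, -1.1]
opening: -0.0
```

```bash
python3 -m jog '[[0,0,0,3,0,0,0],[0,0,0,3,0,0,0],[0,0,0,3,0,0,0],[0,0,0,3,0,0,0],[0,0,0,3,0,0,0],[0,0,0,0,0,0,0],[0,0,0.5,0,0,0,0],[0,0,0.5,0,0,0,0],[0,0,0,0,0,0,0],[0,0,0,0,0,0,0]]'
python3 - <<'E'
from h import *
o=readout.get_obs();print(o['tcp_pos'],o['joints'].round(2) if hasattr(o['joints'],'round') else o['joints'])
im=[]
for n in ('side','top'):
    c=imaging.capture(n); print(n,proj(c,o['tcp_pos']))
    u,v=map(int,proj(c,[.55,0,.05])); im.append(cv2.resize(c['image'][v-50:v+50,u-65:u+65,::-1],None,fx=3,fy=3,interpolation=cv2.INTER_CUBIC))
    for t in ('hinge','lip_edge','tongue_end','ridge'):
        r=pinpoint(t,n); print(t,[(np.round(x['position'],4),round(x['score'],2)) for x in r[:1]])
cv2.imwrite('pics/a1.png',np.hstack(im))
E
```

```text
time: 3.9
tcp_pos: [0.4502, 0.0037, 0.0824]
tool_rot: [0.001, 0.749, 0.663, 0.001]
wrist_force: [0.3, -0.2, -0.7]
opening: -0.0
[0.45019917 0.00366414 0.08239858] [-0.1   0.62  0.04  2.19 -0.08  0.33  1.46]
side (np.float64(402.73517349930376), np.float64(202.88989655475413))
hinge [(array([ 0.5313, -0.0132,  0.0357]), 0.71)]
lip_edge [(array([ 0.6232, -0.0215,  0.0411]), 0.65)]
tongue_end [(array([ 0.4975, -0.0077,  0.1162]), 0.64)]
ridge [(array([ 0.5037, -0.0068,  0.0899]), 0.69)]
top (np.float64(318.3569757880279), np.float64(299.1828431873769))
hinge [(array([ 0.5264, -0.0101,  0.038 ]), 0.59)]
lip_edge [(array([ 0.6222, -0.0211,  0.0403]), 0.84)]
tongue_end [(array([ 0.4956, -0.0078,  0.1198]), 0.75)]
ridge [(array([ 0.5063, -0.0069,  0.0899]), 0.91)]
```

View pics/a1.png

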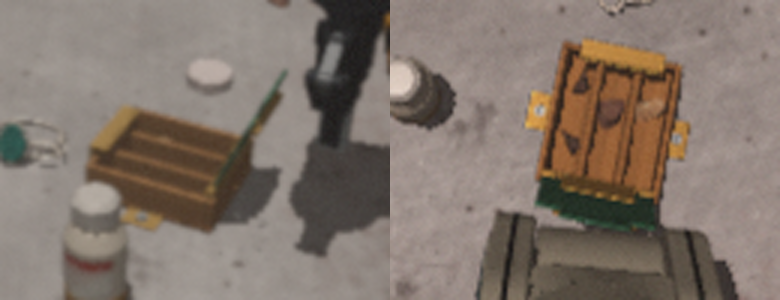

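The side crop shows the shut fingers about 20 mm clear of the leaning cover, roughly centred on it. Next I push the cover to upright.

```bash
python3 -m jog '[[0,-0.3,0.8,0,0,0,0],[0,-0.3,0.8,0,0,0,0],[0,0,0.8,0.1,0,0,0],[0,0,0.7,0.1,0,0,0],[0,0,0.7,0.1,0,0,0],[0,0,0.7,0,0,0,0],[0,0,0.7,0,0,0,0],[0,0,0.7,0,0,0,0],[0,0,0.7,0,0,0,0],[0,0,0,0,0,0,0]]'
python3 - <<'E'
from h import *
o=readout.get_obs();print(o['tcp_pos'])
im=[]
for n in ('side','top'):
    c=imaging.capture(n)
    u,v=map(int,proj(c,[.55,0,.05])); im.append(cv2.resize(c['image'][v-50:v+50,u-65:u+65,::-1],None,fx=3,fy=3,interpolation=cv2.INTER_CUBIC))
    for t in ('hinge','lip_edge','tongue_end','ridge'):
        r=pinpoint(t,n); print(t,[(np.round(x['position'],4),round(x['score'],2)) for x in r[:1]])
cv2.imwrite('pics/a2.png',np.hstack(im))
E
```

```text
time: 5.4
tcp_pos: [0.5154, -0.0105, 0.0781]
tool_rot: [0.001, 0.749, 0.663, 0.001]
wrist_force: [-1.2, 0.0, 0.1]
opening: -0.002
[ 0.51544571 -0.01050748  0.07812844]
hinge [(array([ 0.5284, -0.0104,  0.0352]), 0.73)]
lip_edge [(array([ 0.6216, -0.0209,  0.0427]), 0.82)]
tongue_end [(array([ 0.5367, -0.0145,  0.1202]), 0.53)]
ridge [(array([ 0.5303, -0.0135,  0.0948]), 0.71)]
hinge []
lip_edge [(array([ 0.6198, -0.0239,  0.0371]), 0.82)]
tongue_end []
ridge []
```

View pics/a2.png

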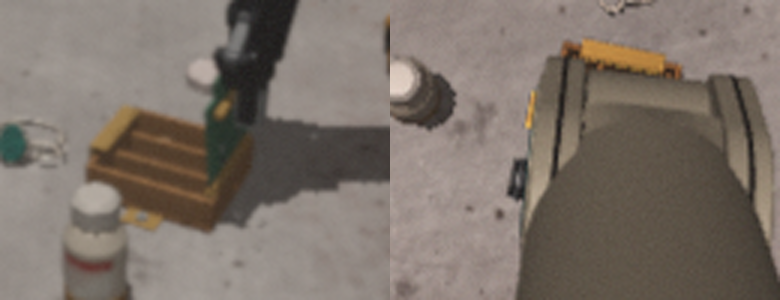

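The side crop shows the cover just past upright, with the fingertip behind it and below the ridge. The force is about 1 N. I'll follow the arc down.

```bash
python3 -m jog '[[0,0,0.76,0.15,0,0,0],[0,0,0.76,0.2,0,0,0],[0,0,0.76,0.2,0,0,0],[0,0,0.59,0.46,0,0,0],[0,0,0.59,0.46,0,0,0],[0,0,0.31,0.46,0,0,0],[0,0,0.31,0.46,0,0,0],[0,0,0.17,0.46,0,0,0],[0,0,0.17,0.4,0,0,0],[0,0,0,0,0,0,0]]'
python3 - <<'E'
from h import *
o=readout.get_obs();print(o['tcp_pos'])
im=[]
for n in ('side','top'):
    c=imaging.capture(n)
    u,v=map(int,proj(c,[.58,0,.05])); im.append(cv2.resize(c['image'][v-50:v+50,u-65:u+65,::-1],None,fx=3,fy=3,interpolation=cv2.INTER_CUBIC))
    for t in ('hinge','lip_edge','tongue_end','ridge'):
        r=pinpoint(t,n); print(t,[(np.round(x['position'],4),round(x['score'],2)) for x in r[:1]])
cv2.imwrite('pics/a3.png',np.hstack(im))
E
```

```text
time: 6.9
tcp_pos: [0.5577, -0.0158, 0.0452]
tool_rot: [-0.0, 0.749, 0.663, -0.0]
wrist_force: [-0.6, 0.2, 0.7]
opening: 0.002
[ 0.55771918 -0.0158149   0.04516298]
hinge [(array([ 0.5278, -0.0107,  0.0361]), 0.58)]
lip_edge [(array([ 0.6222, -0.0234,  0.0417]), 0.61)]
tongue_end [(array([ 0.615 , -0.0215,  0.0529]), 0.56)]
ridge [(array([ 0.5812, -0.0171,  0.0489]), 0.6)]
hinge []
lip_edge []
tongue_end [(array([ 0.5879,  0.137 , -0.0009]), 0.61)]
ridge []
```

View pics/a3.png

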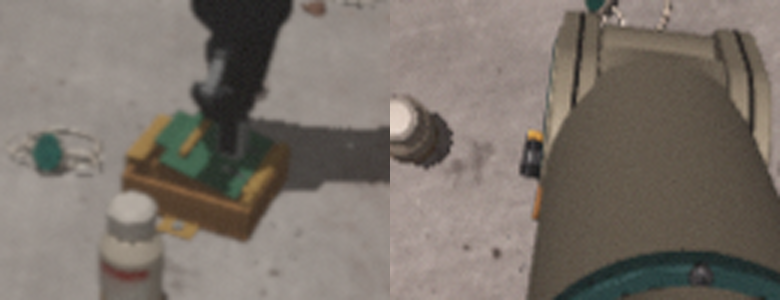

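The cover is at about 12°, and the fingertip is behind the ridge with clearance. Now slowly the rest of the way down.

```bash
python3 -m jog '[[0,0,0,0.2,0,0,0],[0,0,0,0.2,0,0,0],[0,0,0,0.1,0,0,0],[0,0,0,0.1,0,0,0],[0,0,0,0.1,0,0,0],[0,0,0,0.1,0,0,0],[0,0,0,0.1,0,0,0],[0,0,0,0,0,0,0],[0,0,0,0,0,0,0],[0,0,0,0,0,0,0]]'
```

```text
time: 8.4
tcp_pos: [0.558, -0.0157, 0.0368]
tool_rot: [0.0, 0.749, 0.663, 0.0]
wrist_force: [1.2, 0.5, 1.7]
opening: -0.001
```

```bash
python3 -m jog '[[0,0,0,0.05,0,0,0],[0,0,0,0.05,0,0,0],[0,0,0,0.05,0,0,0],[0,0,0,0,0,0,0],[0,0,0,0,0,0,0],[0,0,0,0,0,0,0],[0,0,0,0,0,0,0],[0,0,0,0,0,0,0],[0,0,0,0,0,0,0],[0,0,0,0,0,0,0]]'
python3 - <<'E'
from h import *
o=readout.get_obs();print(o['tcp_pos'],o['wrist_force'])
im=[]
for n in ('side',):
    c=imaging.capture(n)
    u,v=map(int,proj(c,[.58,0,.05])); im.append(cv2.resize(c['image'][v-50:v+50,u-65:u+65,::-1],None,fx=5,fy=5,interpolation=cv2.INTER_CUBIC))
    for t in ('hinge','lip_edge','tongue_end','ridge'):
        r=pinpoint(t,n); print(t,[(np.round(x['position'],4),round(x['score'],2)) for x in r[:1]])
cv2.imwrite('pics/a4.png',np.hstack(im))
E
```

```text
time: 9.4
tcp_pos: [0.5581, -0.0158, 0.0359]
tool_rot: [0.0, 0.749, 0.663, 0.0]
wrist_force: [-0.0, 0.3, 7.6]
opening: 0.001
[ 0.5580517  -0.01575395  0.03588499] [-0.0085618   0.25422266  7.62718189]
hinge [(array([ 0.5265, -0.0115,  0.0355]), 0.68)]
lip_edge [(array([ 0.6219, -0.0254,  0.0413]), 0.98)]
tongue_end [(array([ 0.6164, -0.0198,  0.0335]), 0.63)]
ridge [(array([ 0.5851, -0.0175,  0.0346]), 0.87)]
```

View pics/a4.png

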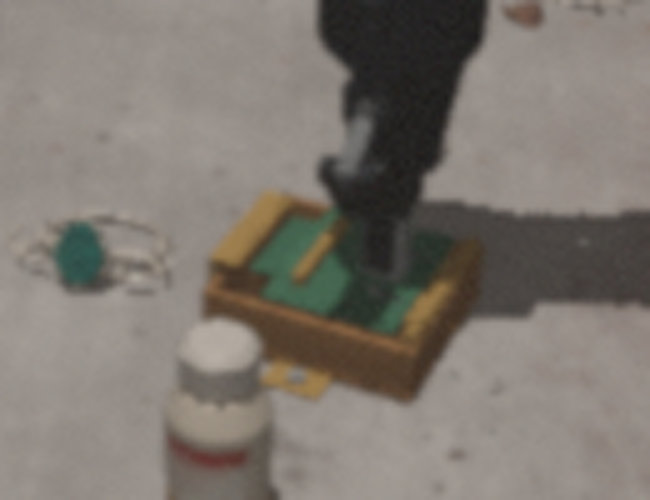

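The cover is flat with about 7.6 N of downforce. The ridge is about 19 mm ahead of the fingertip and the tongue is still in front of the lip. I'll ease off slightly and slide forward to the ridge.

```bash
python3 -m jog '[[0,0,0,-0.03,0,0,0],[0,0,0.2,0,0,0,0],[0,0,0.2,0,0,0,0],[0,0,0.2,0,0,0,0],[0,0,0.2,0,0,0,0],[0,0,0.2,0,0,0,0],[0,0,0.2,0,0,0,0],[0,0,0.2,0,0,0,0],[0,0,0.2,0,0,0,0],[0,0,0,0,0,0,0]]'
```

```text
time: 10.65
tcp_pos: [0.5711, -0.0173, 0.0356]
tool_rot: [-0.002, 0.749, 0.663, -0.002]
wrist_force: [-3.8, 0.4, 10.2]
opening: -0.001
```

```bash
python3 -m jog '[[0,0,0,-0.05,0,0,0],[0,0,0.2,0,0,0,0],[0,0,0.2,0,0,0,0],[0,0,0.2,0,0,0,0],[0,0,0.2,0,0,0,0],[0,0,0.2,0,0,0,0],[0,0,0.2,0,0,0,0],[0,0,0,0,0,0,0],[0,0,0,0,0,0,0],[0,0,0,0,0,0,0]]'
python3 - <<'E'
from h import *
o=readout.get_obs();print(o['tcp_pos'],o['wrist_force'])
im=[]
for n in ('side',):
    c=imaging.capture(n)
    u,v=map(int,proj(c,[.58,0,.05])); im.append(cv2.resize(c['image'][v-50:v+50,u-65:u+65,::-1],None,fx=5,fy=5,interpolation=cv2.INTER_CUBIC))
    for t in ('hinge','lip_edge','tongue_end','ridge'):
        r=pinpoint(t,n); print(t,[(np.round(x['position'],4),round(x['score'],2)) for x in r[:1]])
cv2.imwrite('pics/a5.png',np.hstack(im))
E
```

```text
time: 11.65
tcp_pos: [0.5812, -0.0187, 0.0355]
tool_rot: [-0.003, 0.749, 0.663, -0.003]
wrist_force: [-6.0, 0.7, 7.5]
opening: -0.001
[ 0.58122878 -0.01866027  0.03548984] [-5.95800086  0.66127473  7.52052315]
hinge [(array([ 0.5263, -0.011 ,  0.0366]), 0.67)]
lip_edge [(array([ 0.6201, -0.0222,  0.0423]), 0.77)]
tongue_end [(array([ 0.6007, -0.0181,  0.0343]), 0.72)]
ridge [(array([ 0.6007, -0.0184,  0.033 ]), 0.68)]
```

View pics/a5.png

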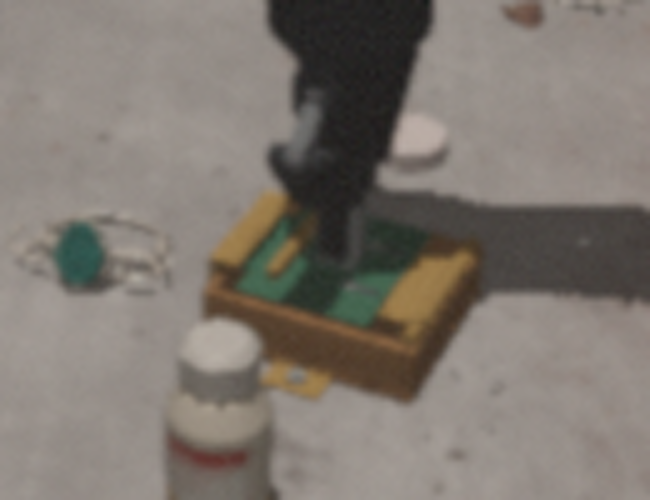

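The plate has already moved out, and brass leaf shows at the hinge side. I'll push on to the stop with a lighter downforce.

```bash
python3 -m jog '[[0,0,0,-0.03,0,0,0],[0,0,0.15,0,0,0,0],[0,0,0.15,0,0,0,0],[0,0,0.15,0,0,0,0],[0,0,0.15,0,0,0,0],[0,0,0,0,0,0,0],[0,0,0,0,0,0,0],[0,0,0,0,0,0,0],[0,0,0,0,0,0,0],[0,0,0,0,0,0,0]]'
```

```text
time: 12.9
tcp_pos: [0.5901, -0.0197, 0.0359]
tool_rot: [-0.001, 0.749, 0.663, -0.001]
wrist_force: [-5.9, 0.3, 2.7]
opening: -0.002
```

```bash
python3 -m jog '[[0,0,0.1,0,0,0,0],[0,0,0.1,0,0,0,0],[0,0,0.1,0,0,0,0],[0,0,0,0,0,0,0],[0,0,0,0,0,0,0],[0,0,0,0,0,0,0],[0,0,0,0,0,0,0],[0,0,0,0,0,0,0],[0,0,0,0,0,0,0],[0,0,0,0,0,0,0]]'
python3 - <<'E'
from h import *
o=readout.get_obs();print(o['tcp_pos'],o['wrist_force'])
im=[]
for n in ('side',):
    c=imaging.capture(n)
    u,v=map(int,proj(c,[.58,0,.05])); im.append(cv2.resize(c['image'][v-50:v+50,u-65:u+65,::-1],None,fx=5,fy=5,interpolation=cv2.INTER_CUBIC))
    for t in ('hinge','lip_edge','tongue_end','ridge'):
        r=pinpoint(t,n); print(t,[(np.round(x['position'],4),round(x['score'],2)) for x in r[:1]])
cv2.imwrite('pics/a6.png',np.hstack(im))
E
```

```text
time: 13.9
tcp_pos: [0.5903, -0.0198, 0.0356]
tool_rot: [-0.003, 0.749, 0.663, -0.003]
wrist_force: [-9.6, 1.0, 4.9]
opening: -0.001
[ 0.59025625 -0.01977621  0.03555096] [-9.61739806  0.98901602  4.85565403]
hinge [(array([ 0.5307, -0.0148,  0.0343]), 0.68)]
lip_edge [(array([ 0.622 , -0.0223,  0.0418]), 0.88)]
tongue_end [(array([ 5.797e-01, -1.610e-02, -1.000e-04]), 0.73)]
ridge [(array([ 0.5294, -0.0123,  0.0315]), 0.47)]
```

View pics/a6.png

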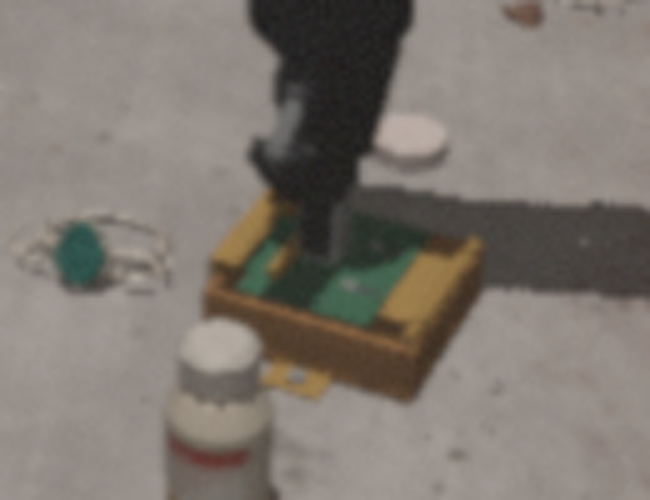

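The force rises with no motion and the finger is against the ridge, so the plate is at its stop. I'll relax the push, then lift straight off.

```bash
python3 -m jog '[[0,0,-0.3,-0.05,0,0,0],[0,0,0,-0.1,0,0,0],[0,0,0,-0.2,0,0,0],[0,0,0,-0.5,0,0,0],[0,0,0,-1,0,0,0],[0,0,0,-2,0,0,0],[0,0,0,-3,0,0,0],[0,0,-3,-3,0,0,0],[0,0,-4,-3,0,0,0],[0,0,-4,-1,0,0,0]]'
python3 - <<'E'
from h import *
o=readout.get_obs();print(o['tcp_pos'],o['wrist_force'])
im=[]
for n in ('side','top'):
    c=imaging.capture(n)
    u,v=map(int,proj(c,[.58,0,.05])); im.append(cv2.resize(c['image'][v-50:v+50,u-65:u+65,::-1],None,fx=3,fy=3,interpolation=cv2.INTER_CUBIC))
    for t in ('hinge','lip_edge','tongue_end','ridge','flux_bottle','borax_cone','bangle_teal'):
        r=pinpoint(t,n); print(t,[(np.round(x['position'],4),round(x['score'],2)) for x in r[:1]])
cv2.imwrite('pics/a7.png',np.hstack(im))
E
```

```text
time: 15.15
tcp_pos: [0.4857, -0.0067, 0.1789]
tool_rot: [0.004, 0.749, 0.662, 0.004]
wrist_force: [0.4, 0.4, 0.4]
opening: 0.002
[ 0.48567714 -0.00668184  0.17888997] [0.44043581 0.36105814 0.4123711 ]
hinge [(array([ 0.5883, -0.1817, -0.0021]), 0.64)]
lip_edge [(array([ 0.6228, -0.0227,  0.0408]), 0.97)]
tongue_end [(array([ 0.629 , -0.0255,  0.037 ]), 0.86)]
ridge [(array([ 0.5952, -0.0173,  0.0358]), 0.92)]
flux_bottle [(array([0.588 , 0.1401, 0.0014]), 0.76)]
borax_cone [(array([ 0.5875, -0.1804,  0.002 ]), 0.47)]
bangle_teal [(array([ 7.161e-01, -2.700e-02, -1.000e-04]), 0.72)]
hinge []
lip_edge [(array([ 0.6184, -0.0225,  0.0414]), 0.64)]
tongue_end [(array([ 0.6327, -0.0224,  0.0427]), 0.67)]
ridge [(array([ 0.6006, -0.0226,  0.0335]), 0.8)]
flux_bottle []
borax_cone [(array([ 0.5876, -0.1807,  0.0006]), 0.61)]
bangle_teal []
```

View pics/a7.png

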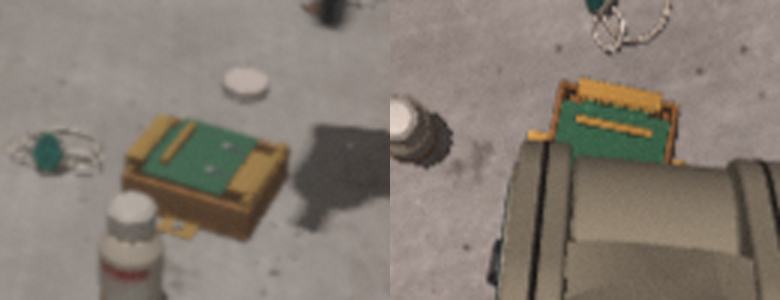

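The cover stays shut with the tongue under the lip. I'll back off and overlay the model for slides of 9 and 13 mm to check the margin.

```bash
python3 -m jog '[[0,0,-2,-3,0,0,0],[0,0,-2,-3,0,0,0],[0,3,-2,-2,0,0,0],[0,4,-1,0,0,0,0],[0,4,0,0,0,0,0],[0,4,0,0,0,0,0],[0,4,0,0,0,0,0],[0,4,0,0,0,0,0],[0,0,0,0,0,0,0],[0,0,0,0,0,0,0]]'
python3 - <<'E'
from h import *
ims=[]
for n in ('side','top'):
    c=imaging.capture(n)
    u0,v0=map(int,proj(c,[.58,-.02,.03])); u0-=32;v0-=40; S=6
    im=cv2.resize(c['image'][v0:v0+80,u0:u0+65,::-1],None,fx=S,fy=S,interpolation=cv2.INTER_CUBIC)
    a=-.122; R=np.array([[np.cos(a),-np.sin(a),0],[np.sin(a),np.cos(a),0],[0,0,1]]); C=np.array([.5783,-.0192,0])
    def P(p):
        q=proj(c,C+R@(np.array(p)/1000)); return (int((q[0]-u0+.5)*S),int((q[1]-v0+.5)*S))
    for s,col in ((5,(255,0,255)),(9,(0,0,255)),(13,(255,0,0))):
        cv2.line(im,P([10+s,-30,36]),P([10+s,30,36]),col,1)
        cv2.line(im,P([-42+s,-43,36]),P([-42+s,43,36]),col,1)
    for x,z in((41,43.5),(56,41.5)): cv2.line(im,P([x,-33,z]),P([x,33,z]),(255,255,255),1)
    b=[P(q) for q in((-55,-48,32),(55,-48,32),(55,48,32),(-55,48,32))]
    cv2.polylines(im,[np.array(b)],True,(255,255,0),1)
    ims.append(im)
cv2.imwrite('pics/a8.png',np.hstack(ims))
E
```

```text
time: 16.95
tcp_pos: [0.4406, 0.2308, 0.2545]
tool_rot: [-0.0, 0.748, 0.663, -0.0]
wrist_force: [-0.8, 0.0, 0.0]
opening: 0.003
```

View pics/a8.png

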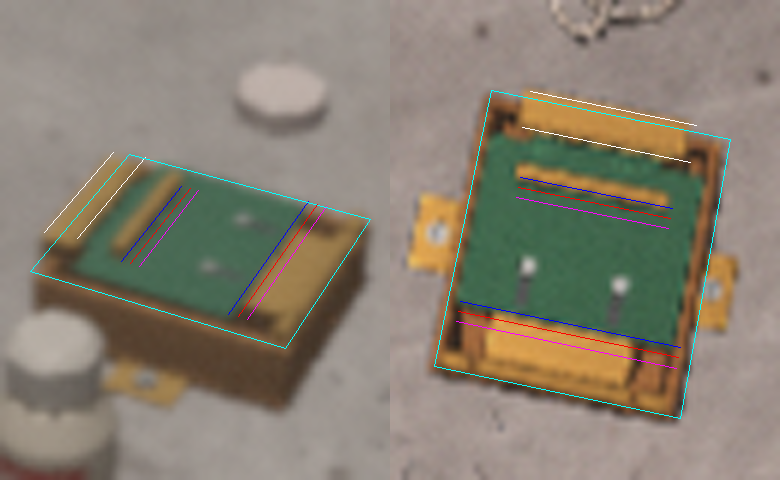

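In the top overlay, the ridge face (about px 595,197) and the plate's rear edge (about px 570,325) match the 13 mm lines. In the side overlay they lie at 11 to 13 mm or beyond. The cover is flat and the objects haven't moved, so I'm handing in.

```bash
python3 -c "
from workcell import workorder; print(workorder.job_done())"
```

```text
the job is handed in; nothing more can be done
None
```

The stone case is shut, and I've handed the job in at about 17 s of the 42 s allowed; no verdict was reported.

- **What I did:** With the shut fingertips I folded the cover flat, pressing with about 8 N. I then slid it forward until the fingertip was against the ridge and the plate stopped at about 10 N, and lifted off.
- **Cover:** After release it stayed flat, with the tongue beneath the lip. In the top view the overlay puts it about 13 mm out; the side view is a little offset but reads about 11 mm or more.
- **Forces:** The highest wrist reading was about 11 N, taken only at the end of each move, so peaks in between were not seen.
- **Bottle, tablet and bangle:** The trained networks found all three within about 5 mm of where they stood, which is near their own error. The top camera missed the bottle and bangle in that check, so those two rest on the side view.
- **Checks that disagreed:**
    - **Early slide:** Part of the slide came from fingertip friction before the finger reached the ridge, once the cover was already flat.
    - **False finds:** A few network finds of the tongue, ridge and hinge were clearly wrong while the arm blocked the view, so I ignored them.

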